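# Mix a chilled sample vial on the touch vortex mixer

## Robot

A 6-joint arm with a two-finger parallel gripper is mounted at the origin on a cart in front of the work surface, level with it; the furniture and walls round the work are solid. World frame = base frame: x ahead of the robot, y to its left, z up, the work surface at z = 0. Lengths are in m, angles in rad, forces in N, time in s.
With the tool pointing down it reaches from about 0.35 to 0.975 m from the base axis. Payload 4.9 kg.
Tool frame: the origin (TCP) lies at the very end of the fingers, on their centre line; the grasp point (between the pads) lies 19 mm behind it (ctrl.grasp_offset is the distance from the TCP to the grasp point, in m); z points along the fingers, y is the line along which they close (so a half turn about z gives the same grasp; the last joint's range is limited). The gripper opens to 85 mm and grips with 20 to 120 N. Pads are 22 mm wide; open, the fingers measure 114 mm over their backs; the gripper's body (76 mm by 85 mm) begins 54 mm behind the grasp point. The pads swing forward as they close: fully open they stand 13 mm farther back than shut.
Start: joints at [-1.396, 0.053, 1.613, -0, 1.476, -0.119], TCP at [0.181, -0.598, 0.231] pointing down, gripper open.
Joint ranges: [-3.01, 3.01], [-1.01, 2.22], [0.06, 2.58], [-1.02, 4.17], [0.09, 2.62], [-3.14, 3.14]. Speed limits (rad/s): [2.57, 2.57, 3.14, 3.14, 3.14, 3.14].

## Interface

Orientations are given as a rotation vector (axis times angle).
In Python, from station import ctrl, optics gives the robot as it stands.
- The arm moves only by the shell command python3 -m handwheel 'ROWS' [OPENING] [FORCE]. ROWS is JSON, a list of rows, each an object of numbers: "tx", "ty", "tz": the shift along the tool's x, y, z in mm; "roll": the turn about the tool's z in rad. A call has 1 to 12 rows; each row shifts and turns the commanded pose from where the row before left it, along the tool's axes as they then stand; what a row does not reach is not made up. A row lasts 1/12 s, in which the tool goes at most 41.7 mm and 7.16 degrees, less where a joint would pass 70% of its speed; a pose out of reach is approached as far as the arm can. A call with a gripper value outside its range is refused whole. OPENING is the finger opening in mm, from 0 to 85.4, set as the call begins (- or left out, the last holds). The fingers move at their own pace and stop on an object; FORCE is the grip in N (left out, the last holds). Time passes only in rows, so rows that do not move let the fingers close. It gives the time, the measured TCP pose, the force, the opening and the grip force at its end, in the units of the state.
- ctrl.get_obs(): the state, without advancing time (a new reading comes with each control period).
- optics.get_image(name): name is "scene" or "top" or "wrist"; returns (picture, depth): 400x640x3 uint8, red, green, blue; 400x640 float32, m along the optical axis (not along the pixel's ray), 0 where there is no reading.
- optics.camera_params(name): a dict with "mtx" (3x3 intrinsics, pixels), "extrinsics" (4x4, takes a point from camera to world coordinates); the wrist camera has in their place "tool_from_camera" (4x4, takes a point from camera to tool coordinates, whose origin is the TCP and whose axes are the flange's). Camera axes: x right, y down, z forward; pixel columns grow to the right and rows downward; lengths in m; the calibration is good to about 2 mm. A picture is of the moment at which its call begins: read the wrist's pose just before it. camera_params takes no time and is no camera call.
- ctrl.finish_job(): hands the job in; it is judged then, once.
The state is a dict: "t": time; "q": joint angles; "dq": joint speeds; "effort": joint torques, N m; "tool_pos": TCP position; "tool_rot": TCP orientation; "contact_force": force on the tool from outside, world axes, zero at the start; "wrist_torque": the same for the moment, N m; "opening": finger opening in m; "grip_force": force on a finger pad.
Only numpy, scipy, OpenCV 4.12 (cv2) and the standard library are available. Lean on these libraries where they do the work, as an engineer would, in place of code of your own. Each camera call takes 0.05 s, during which the arm holds its last target. There are 200 camera calls.

## Task

Lift the clear lid off the teal bench cooler by its black knob and stand it rim-down on the worktop, then take out the amber vial with the green cap, leaving the other two vials in their wells and the rest of the bench undisturbed. Set that vial upright in the rubber cup of the touch vortex mixer and press it down until the spring-loaded cup has sunk about 4 mm, half its travel, so that the mixer runs without stalling. Finish with the gripper still holding the vial and keeping the cup pressed there; do not let go.

Things in the scene. Friction and masses are not known exactly. Their poses are not given: they have to be found in the camera images.
- cooler: fixed square teal bench cooler, 86 x 86 x 50 mm high; origin at the centre of its underside. Its white top plate (74 x 74 mm) has four wells, 13.5 mm wide and 18 mm deep, at x = -21, 21, y = -21, 21 mm in its frame. Vials stand on the well floors (32 mm above the worktop) at (-21,-21), (-21,21) and (21,21) mm, in any order; the fourth is empty
- cooler_lid: loose clear lid of the cooler, a box open below, 86 x 86 x 45 mm, walls 4 mm, about 0.12 kg; origin at the centre of its rim plane, z up. It sits on the cooler's shoulder, rim 32 mm above the worktop, 2 mm loose round the white plate. The vials stand 36 mm up inside it: lift it straight up 45 mm before moving aside
- lid_knob (a point): middle of the grip of the lid's round black knob, 62 mm above the lid's rim plane, on the lid's axis; the knob is 27 mm across, 26 mm high (its widest part 11 to 22 mm above the lid's flat top, its neck below that 19 mm)
- vial_4: the vial wanted: amber glass with green screw cap, 12 mm across, 36 mm high, 12 g; origin at the centre of its flat underside, z up. In its well its upper 18 mm stand free. The nearest vial leaves 30 mm free beside it along the cooler's x or y axis once the lid is off
- vial_1: clear glass vial with blue cap, same size, in another well; stays there
- vial_2: amber glass vial with black cap, same size, in another well; stays there
- mixer: fixed small round vortex mixer, light grey, 107 mm across at the foot, its housing 56 mm high; origin at the centre of its underside; the black rubber cup stands on its axis. Tall instruments stand left and right of it (y beyond 0.13 either way) from x = 0.5 back; beside the cooler a strip of bare worktop, x = 0.416 (bench edge) to 0.5, takes the lid set square
- cup_floor (a point): centre of the flat floor of the mixer's rubber cup, where the vial stands: 84 mm above the worktop while the cup is up; sinks with the cup. The floor is 17 mm across; the recess is 10 mm deep and widens to 27 mm at its rim; the cup is 43 mm across outside
- mixer_cup (a joint): travel of the cup straight down, m: 0 up, 0.008 bottomed; spring 1.5 N/mm with 3 N preload, less the cup's weight of 0.6 N (about 8.4 N hold it at 0.004)
- timer: white bench timer, 44 x 64 x 22 mm, lying on the worktop at the far left; origin at the centre of its underside; stays
- needle_wash_bottle: small clear bottle with blue cap, 44 mm across, 89 mm high, behind the mixer; origin at the centre of its underside; stays
- pipette: white pipette, 242 mm long along its y axis, 28 mm high, lying at the front right; origin at the centre of its underside; stays
- marker: red marker pen, 136 mm long along its y axis, 17 mm thick, lying at the front left; origin at the middle of its underside; stays
- spanner: small steel spanner, 121 mm long along its y axis, 6 mm thick, lying far right; origin at the middle of its underside; stays

How it is judged:
By the outcome, as a careful person would: the job done as asked, in the order asked, and still so for the second after the job is handed in, while the arm keeps its last pose, push and grip.
It also fails if it takes over 51 s, if anything falls off the work surface, if the arm or the gripper's body presses on something with over 40 N, if the wrist force passes 120 N, or if a joint passes its speed limit or range.

## Working session

There is one attempt and no reset: what is moved stays moved. The work goes in short steps, Python scripts to look and compute and a shell command to move; the robot and the scene stay as the last step left them, time stands still between calls to the robot, and variables do not carry over. Pictures are saved under pics/ and viewed, at most 10 in all, crops included, and the job is handed in when it is done.

```bash
mkdir -p pics
cat > h.py <<'E'
import numpy as np,cv2
from station import ctrl,optics
from scipy.spatial.transform import Rotation as R
def grab(n,save=None):
    o=ctrl.get_obs(); im,d=optics.get_image(n); p=optics.camera_params(n)
    if n=='wrist':
        T=np.eye(4);T[:3,:3]=R.from_rotvec(o['tool_rot']).as_matrix();T[:3,3]=o['tool_pos'];E=T@p['tool_from_camera']
    else: E=np.array(p['extrinsics'])
    if save: cv2.imwrite('pics/'+save,im[:,:,::-1])
    return im,d,np.array(p['mtx']),E
def ray(uv,K,E):
    r=E[:3,:3]@np.linalg.inv(K)@np.array([uv[0],uv[1],1.]);return E[:3,3],r
def onz(uv,z,K,E):
    c,r=ray(uv,K,E);return c+r*(z-c[2])/r[2]
def cloud(d,K,E):
    v,u=np.indices(d.shape);P=np.stack([(u-K[0,2])/K[0,0]*d,(v-K[1,2])/K[1,1]*d,d],-1)
    return P@E[:3,:3].T+E[:3,3]
E
python3 - <<'E'
from h import *
for n in ('scene','top'):
    im,d,K,E=grab(n,n+'0.png'); np.savez(n+'0.npz',im=im,d=d,K=K,E=E); print(n,K.round(1).tolist(),E.round(3).tolist())
o=ctrl.get_obs();print({k:np.round(v,3) for k,v in o.items()},ctrl.grasp_offset)
print(R.from_rotvec(o['tool_rot']).as_matrix().round(3))
E
```

```text
scene [[454.5, 0.0, 319.0], [0.0, 454.5, 194.2], [0.0, 0.0, 1.0]] [[-0.686, -0.532, 0.497, -0.137], [-0.727, 0.52, -0.448, 0.611], [-0.02, -0.669, -0.743, 1.187], [0.0, 0.0, 0.0, 1.0]]
top [[497.9, 0.0, 325.5], [0.0, 497.9, 191.3], [0.0, 0.0, 1.0]] [[-0.45, -0.874, 0.182, 0.234], [-0.893, 0.442, -0.087, 0.097], [-0.005, -0.202, -0.979, 2.105], [0.0, 0.0, 0.0, 1.0]]
{'t': np.float64(0.1), 'q': array([-1.396,  0.053,  1.614, -0.   ,  1.476, -0.119]), 'dq': array([ 0.   , -0.002, -0.003, -0.   , -0.002,  0.001]), 'effort': array([-1.0000e-03, -3.9491e+01, -3.7136e+01, -0.0000e+00,  4.0000e-03,
        0.0000e+00]), 'tool_pos': array([ 0.181, -0.598,  0.23 ]), 'tool_rot': array([-3.106, -0.46 ,  0.   ]), 'contact_force': array([-0.179,  0.12 , -0.114]), 'wrist_torque': array([-0.014,  0.005, -0.017]), 'grip_force': np.float64(0.0), 'opening': np.float64(0.085)} 0.0187
[[ 0.957  0.29  -0.   ]
 [ 0.29  -0.957  0.002]
 [ 0.    -0.002 -1.   ]]
```

View pics/scene0.png

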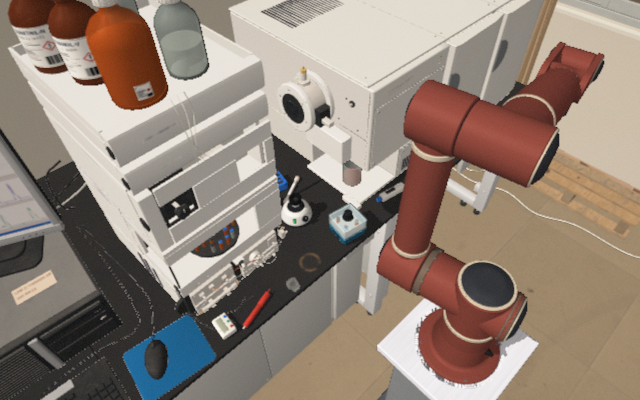

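View pics/top0.png

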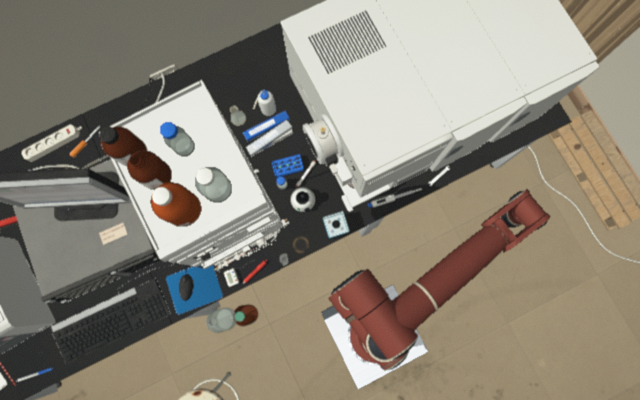

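The scene view shows the cooler with its knob near (347,214) and the mixer cup near (294,200). In the top view they are near (335,221) and (303,199). I'll zoom in and triangulate.

Run:
```python
from h import *
a=np.load('scene0.npz');b=np.load('top0.npz')
z=lambda m,x,y,w,h,s:cv2.resize(m[y:y+h,x:x+w,::-1],None,fx=s,fy=s,interpolation=cv2.INTER_CUBIC)
A=z(a['im'],260,160,160,120,5)[:, :]
B=z(b['im'],270,170,100,75,4)
cv2.imwrite('pics/zoomA.png',A[:600,:800]);cv2.imwrite('pics/zoomB.png',cv2.resize(B,(800,600)))
for s,n in((a,'scene'),(b,'top')):
    P=cloud(s['d'],s['K'],s['E']); im=s['im'].astype(int)
    box=(P[...,0]>.38)&(P[...,0]<.75)&(abs(P[...,1])<.16)&(s['d']>0)
    for nm,lo,hi in(('cuplvl',.084,.1),('lidtop',.07,.08),('knob',.09,.108)):
        m=box&(P[...,2]>lo)&(P[...,2]<hi)
        nl,l,st,c=cv2.connectedComponentsWithStats(m.astype(np.uint8))
        for i in range(1,nl):
            if st[i,4]>12: print(n,nm,st[i,4],c[i].round(1),np.median(P[l==i],0).round(3),P[l==i].min(0).round(3),P[l==i].max(0).round(3))
```

```text
scene cuplvl 111 [294.1 198.3] [0.64  0.02  0.092] [ 0.618 -0.001  0.084] [0.659 0.041 0.098]
scene cuplvl 27 [347.  215.8] [ 0.465 -0.047  0.094] [ 0.459 -0.061  0.084] [ 0.483 -0.041  0.1  ]
scene cuplvl 26 [278.9 231.3] [0.573 0.139 0.086] [0.564 0.129 0.084] [0.582 0.154 0.098]
scene lidtop 517 [347.  218.6] [ 0.466 -0.047  0.076] [ 0.421 -0.105  0.07 ] [ 0.522 -0.006  0.08 ]
scene lidtop 24 [280.6 234. ] [0.568 0.14  0.074] [0.562 0.117 0.07 ] [0.582 0.151 0.079]
scene knob 75 [293.9 197.8] [0.639 0.02  0.094] [ 0.618 -0.001  0.09 ] [0.659 0.039 0.098]
scene knob 59 [347.1 213.4] [ 0.47  -0.051  0.101] [ 0.459 -0.068  0.091] [ 0.484 -0.041  0.107]
top cuplvl 43 [280.5 180.6] [0.733 0.066 0.09 ] [0.716 0.049 0.084] [0.75  0.081 0.099]
top cuplvl 64 [301.5 195.6] [0.636 0.016 0.092] [ 0.62  -0.004  0.085] [0.655 0.036 0.099]
top lidtop 248 [335.7 224.4] [ 0.467 -0.055  0.076] [ 0.421 -0.106  0.07 ] [ 0.517 -0.01   0.08 ]
top knob 14 [280.6 182.1] [0.727 0.068 0.092] [0.716 0.053 0.09 ] [0.734 0.079 0.099]
top knob 53 [301.5 195.4] [0.637 0.015 0.095] [ 0.614 -0.004  0.09 ] [0.655 0.035 0.105]
top knob 21 [335.4 223.9] [ 0.468 -0.056  0.101] [ 0.458 -0.067  0.092] [ 0.481 -0.045  0.107]
```

View pics/zoomA.png

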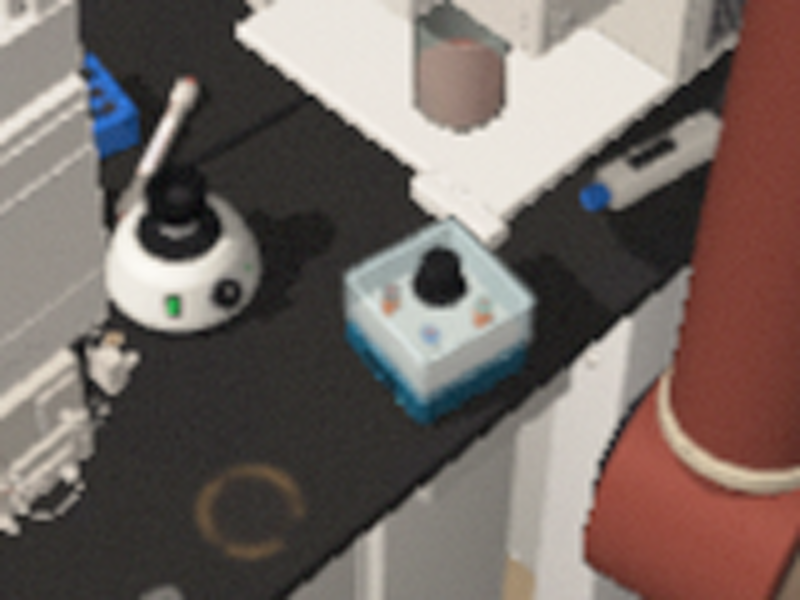

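View pics/zoomB.png

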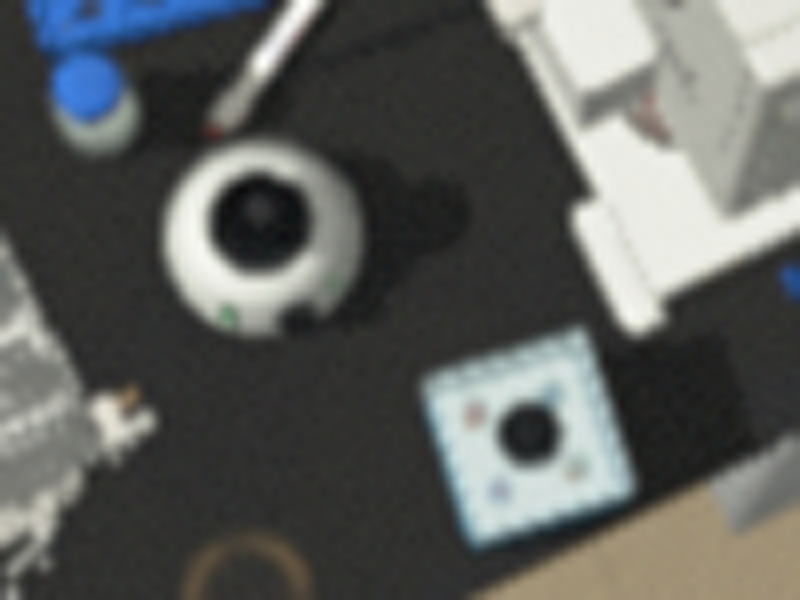

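```bash
python3 -m handwheel '[{"tx":12,"ty":-14,"tz":-6},{"tx":25,"ty":-28,"tz":-6},{"tx":25,"ty":-28,"tz":-6},{"tx":25,"ty":-28,"tz":-6},{"tx":25,"ty":-28,"tz":-6},{"tx":25,"ty":-28,"tz":-6},{"tx":25,"ty":-28,"tz":-6},{"tx":25,"ty":-28,"tz":-6},{"tx":25,"ty":-28,"tz":-6},{"tx":25,"ty":-28,"tz":-6},{"tx":25,"ty":-28,"tz":-6},{"tx":25,"ty":-28,"tz":-6}]'
python3 -m handwheel '[{"tx":25,"ty":-28},{"tx":25,"ty":-28},{"tx":25,"ty":-28},{"tx":12,"ty":-14},{"roll":-0.12},{"roll":-0.12},{"roll":-0.12},{"roll":-0.12},{"roll":-0.12},{"roll":-0.12},{"roll":-0.12},{"roll":-0.12}]'
python3 -m handwheel '[{"roll":-0.12},{"roll":-0.12},{"roll":-0.06},{}]'
python3 - <<'E'
from h import *
o=ctrl.get_obs();print(o['q'].round(3),R.from_rotvec(o['tool_rot']).as_matrix().round(3).tolist(),optics.camera_params('wrist')['tool_from_camera'])
im,d,K,E=grab('wrist','w1.png');np.savez('w1.npz',im=im,d=d,K=K,E=E)
E
```

```text
[-1.396  0.053  1.614 -0.     1.476 -0.119] [[0.957, 0.29, -0.0], [0.29, -0.957, 0.002], [0.0, -0.002, -1.0]] [[ 6.04704629e-04 -9.61555048e-01 -2.74611586e-01  7.00883687e-02]
 [ 9.99999483e-01  3.56895303e-04  9.52362717e-04 -5.44223375e-05]
 [-8.17741593e-04 -2.74612020e-01  9.61554767e-01 -1.43647357e-01]
 [ 0.00000000e+00  0.00000000e+00  0.00000000e+00  1.00000000e+00]]$[0]: bad value
$[0]: bad value
$[0]: bad value
```

View pics/w1.png

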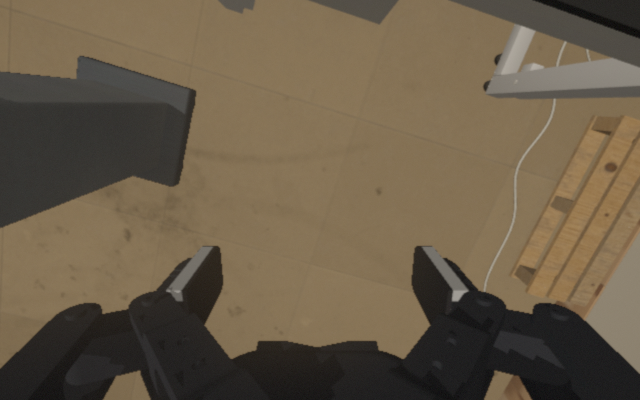

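The wrist view only shows the floor: the rows were refused and the arm hasn't moved. I'll try again with all four keys in each row.

```bash
python3 -m handwheel '[{"tx":12,"ty":-14,"tz":-6,"roll":0}]'; python3 -m handwheel '[{"tx":12.0,"ty":-14.0,"tz":-6.0,"roll":0.0}]'; python3 -m handwheel --help | head -20
```

```text
t: 0.23
tool_pos: [0.1872, -0.5817, 0.2351]
tool_rot: [-3.106, -0.456, 0.001]
contact_force: [0.7, 0.5, 0.7]
opening: 0.0855
grip_force: 0.0
t: 0.32
tool_pos: [0.1955, -0.5639, 0.2421]
tool_rot: [-3.106, -0.458, 0.0]
contact_force: [-0.5, 0.8, -0.1]
opening: 0.0852
grip_force: 0.0invalid input: not JSON, or not a number
```

```bash
python3 -m handwheel '[{"tx":25,"ty":-28,"tz":-5,"roll":0},{"tx":25,"ty":-28,"tz":-5,"roll":0},{"tx":25,"ty":-28,"tz":-5,"roll":0},{"tx":25,"ty":-28,"tz":-5,"roll":0},{"tx":25,"ty":-28,"tz":-5,"roll":0},{"tx":25,"ty":-28,"tz":-5,"roll":0},{"tx":25,"ty":-28,"tz":-5,"roll":0},{"tx":25,"ty":-28,"tz":-5,"roll":0},{"tx":25,"ty":-28,"tz":-5,"roll":0},{"tx":25,"ty":-28,"tz":-5,"roll":0},{"tx":25,"ty":-28,"tz":-5,"roll":0},{"tx":25,"ty":-28,"tz":-5,"roll":0}]'
python3 -m handwheel '[{"tx":25,"ty":-28,"tz":0,"roll":0},{"tx":25,"ty":-28,"tz":0,"roll":0},{"tx":20,"ty":-26,"tz":0,"roll":0},{"tx":0,"ty":0,"tz":0,"roll":-0.12},{"tx":0,"ty":0,"tz":0,"roll":-0.12},{"tx":0,"ty":0,"tz":0,"roll":-0.12},{"tx":0,"ty":0,"tz":0,"roll":-0.12},{"tx":0,"ty":0,"tz":0,"roll":-0.12},{"tx":0,"ty":0,"tz":0,"roll":-0.12},{"tx":0,"ty":0,"tz":0,"roll":-0.12},{"tx":0,"ty":0,"tz":0,"roll":-0.12},{"tx":0,"ty":0,"tz":0,"roll":-0.12}]'
python3 -m handwheel '[{"tx":0,"ty":0,"tz":0,"roll":-0.12},{"tx":0,"ty":0,"tz":0,"roll":-0.06},{"tx":0,"ty":0,"tz":0,"roll":0}]'
python3 - <<'E'
from h import *
o=ctrl.get_obs();print(o['q'].round(3),R.from_rotvec(o['tool_rot']).as_matrix().round(3).tolist())
im,d,K,E=grab('wrist','w2.png');np.savez('w2.npz',im=im,d=d,K=K,E=E)
E
```

```text
t: 1.32
tool_pos: [0.3859, -0.1541, 0.3034]
tool_rot: [3.108, 0.459, 0.001]
contact_force: [0.5, -0.4, -0.1]
opening: 0.0855
grip_force: 0.0
t: 2.32
tool_pos: [0.4288, -0.0571, 0.3029]
tool_rot: [-2.423, -1.999, 0.001]
contact_force: [0.0, -0.1, 0.7]
opening: 0.0854
grip_force: 0.0
t: 2.57
tool_pos: [0.4288, -0.0572, 0.3029]
tool_rot: [-2.239, -2.203, 0.0]
contact_force: [1.1, 0.2, 0.4]
opening: 0.0856
grip_force: 0.0
[-0.305 -0.462  1.937 -0.     1.667 -0.289] [[0.016, 1.0, -0.001], [1.0, -0.016, 0.0], [0.0, -0.001, -1.0]]
```

View pics/w2.png

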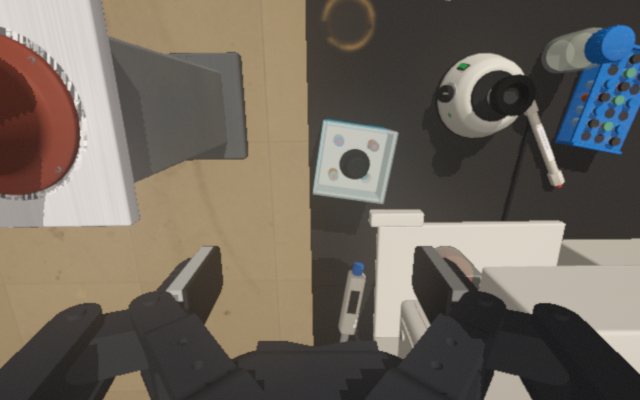

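The wrist view shows the lid with corners near (325,120), (397,130), (384,203) and (313,194). The knob is at (355,164) and the mixer cup mouth at (511,96).

```bash
cat > m.py <<'E'
from h import *
s=np.load('w2.npz');im,d,K,E=(s[k] for k in('im','d','K','E'))
P=cloud(d,K,E)
def reg(name,m):
    m=cv2.morphologyEx(m.astype(np.uint8),cv2.MORPH_OPEN,np.ones((3,3)))
    n,l,st,c=cv2.connectedComponentsWithStats(m)
    if n<2: print(name,'none');return
    i=1+np.argmax(st[1:,4]);mm=(l==i)
    cs,_=cv2.findContours(mm.astype(np.uint8),0,2);cc=max(cs,key=cv2.contourArea)
    (u,v),r=cv2.minEnclosingCircle(cc)
    print(name,st[i,4],c[i].round(1),'med',np.median(P[mm],0).round(4),'enc',round(u,1),round(v,1),round(r,1))
    return mm,cc,(u,v)
g=im.max(2)
v,u=np.indices(d.shape)
w=(u>300)&(u<410)&(v>105)&(v<215)
_,_,c=reg('knob',w&(g<70)&(P[...,2]>.085)&(d>0)); print(onz(c,.101,K,E).round(4), onz(c,.0935,K,E).round(4))
lid,cc,_=reg('lid',w&(P[...,2]>.068)&(d>0))
hull=cv2.convexHull(cc)[:,0].astype(float)
W=np.array([onz(p,.077,K,E)[:2] for p in hull],np.float32)*1000
print('lid rect',cv2.minAreaRect(W))
# teal base/whole
w2=(u>440)&(u<545)&(v>40)&(v<145)
m=w2&(P[...,2]>.088)&(d>0)&(g<90)
r=reg('cup',m);print(onz(r[2],.094,K,E).round(4))
print('cup z',np.percentile(P[r[0]][:,2],[5,50,95]).round(4), P[96,511].round(4),P[92:100:2,505:517:3,2].round(3))
E
python3 m.py
python3 - <<'E'
from h import *
s=np.load('w2.npz');im=s['im']
B=cv2.resize(im[95:220,290:415,::-1],(600,600),interpolation=cv2.INTER_CUBIC)
cv2.imwrite('pics/w2z.png',B)
E
```

```text
knob 401 [355.  166.6] med [ 0.4706 -0.0552  0.1037] enc 355.3 166.5 12.2
[ 0.4713 -0.0554  0.101 ] [ 0.4721 -0.0569  0.0935]
lid 5420 [353.6 162.2] med [ 0.4707 -0.0531  0.0783] enc 354.7 163.1 51.9
lid rect ((471.9976806640625, -56.85660171508789), (86.77740478515625, 86.53084564208984), 80.78768157958984)
cup 1095 [514.   94.9] med [0.6389 0.0172 0.0947] enc 513.5 95.0 23.2
[0.6369 0.0169 0.094 ]
cup z [0.0897 0.0947 0.0963] [0.6392 0.016  0.0857] [[0.084 0.085 0.085 0.085]
 [0.085 0.087 0.087 0.086]
 [0.086 0.086 0.086 0.086]
 [0.085 0.084 0.085 0.086]]
```

View pics/w2z.png

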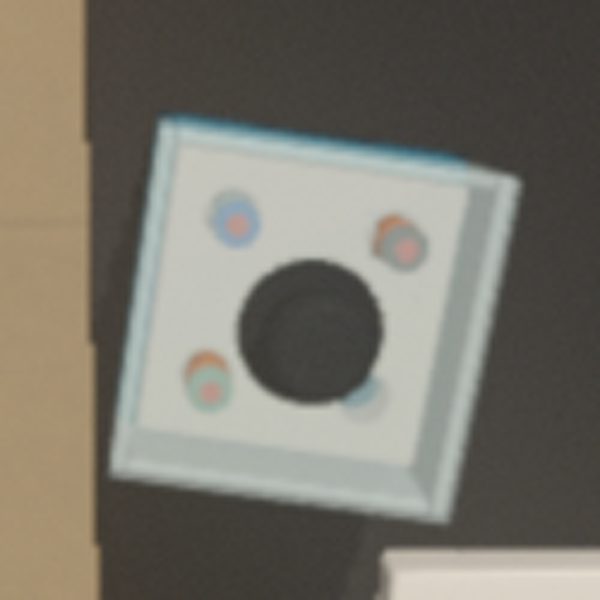

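The zoom shows the green-capped vial at cooler (-21,-21), blue at (-21,21), black at (21,21), and (21,-21) empty. The cooler centre is about (0.472,-0.0565), yaw -9.2°. Next I descend on the knob.

```bash
python3 -m handwheel '[{"tx":1,"ty":21.5,"tz":10,"roll":0},{"tx":0,"ty":21.5,"tz":30,"roll":0},{"tx":0,"ty":0,"tz":30,"roll":0.075},{"tx":0,"ty":0,"tz":30,"roll":0.07},{"tx":0,"ty":0,"tz":30,"roll":0},{"tx":0,"ty":0,"tz":30,"roll":0},{"tx":0,"ty":0,"tz":24,"roll":0},{"tx":0,"ty":0,"tz":16,"roll":0},{"tx":0,"ty":0,"tz":10,"roll":0},{"tx":0,"ty":0,"tz":7,"roll":0},{"tx":0,"ty":0,"tz":5,"roll":0},{"tx":0,"ty":0,"tz":0,"roll":0}]' && python3 -m handwheel '[{"tx":0,"ty":0,"tz":0,"roll":0},{"tx":0,"ty":0,"tz":0,"roll":0},{"tx":0,"ty":0,"tz":0,"roll":0},{"tx":0,"ty":0,"tz":0,"roll":0},{"tx":0,"ty":0,"tz":0,"roll":0},{"tx":0,"ty":0,"tz":0,"roll":0}]' 24 40
```

```text
t: 3.62
tool_pos: [0.472, -0.057, 0.0811]
tool_rot: [-2.394, -2.034, 0.0]
contact_force: [-0.7, 0.3, 1.0]
opening: 0.0854
grip_force: 0.0
t: 4.12
tool_pos: [0.4723, -0.0571, 0.0821]
tool_rot: [2.393, 2.034, 0.001]
contact_force: [-1.6, -0.1, 3.8]
opening: 0.0249
grip_force: 39.1
```

```bash
python3 -m handwheel '[{"tx":0,"ty":0,"tz":0,"roll":0},{"tx":0,"ty":0,"tz":0,"roll":0},{"tx":0,"ty":0,"tz":3,"roll":0},{"tx":0,"ty":0,"tz":2,"roll":0},{"tx":0,"ty":0,"tz":0,"roll":0}]' 45 40 && python3 -m handwheel '[{"tx":0,"ty":0,"tz":0,"roll":0},{"tx":0,"ty":0,"tz":0,"roll":0},{"tx":0,"ty":0,"tz":0,"roll":0},{"tx":0,"ty":0,"tz":0,"roll":0},{"tx":0,"ty":0,"tz":0,"roll":0}]' 15 40
```

```text
t: 4.53
tool_pos: [0.4713, -0.0568, 0.0754]
tool_rot: [-2.393, -2.033, 0.001]
contact_force: [-0.7, -0.6, 0.4]
opening: 0.0452
grip_force: 0.0
t: 4.95
tool_pos: [0.4726, -0.0571, 0.077]
tool_rot: [2.393, 2.034, 0.001]
contact_force: [0.6, 0.2, 4.1]
opening: 0.025
grip_force: 40.7
```

```bash
python3 -m handwheel '[{"tx":0,"ty":0,"tz":-2,"roll":0},{"tx":0,"ty":0,"tz":-4,"roll":0},{"tx":0,"ty":0,"tz":-6,"roll":0},{"tx":0,"ty":0,"tz":-8,"roll":0},{"tx":0,"ty":0,"tz":-10,"roll":0},{"tx":0,"ty":0,"tz":-10,"roll":0},{"tx":0,"ty":0,"tz":-10,"roll":0},{"tx":0,"ty":0,"tz":-8,"roll":0},{"tx":0,"ty":0,"tz":-2,"roll":0}]'
python3 - <<'E'
from h import *
s=np.load('w2.npz');d,K,E=(s[k] for k in('d','K','E'));P=cloud(d,K,E);im=s['im'].astype(int)
v,u=np.indices(d.shape)
m=(u>315)&(u<385)&(v<60)&(im[...,0]-im[...,2]>25)
q=P[m&(P[...,0]>.42)];print(q.min(0),q.max(0),np.median(q,0)); print(np.median(P[80:100,330:380].reshape(-1,3),0))
h=(P[...,2]>.015)&(P[...,0]>.4)&(P[...,0]<.6)&(P[...,1]>0)&(P[...,1]<.2);print(h.sum(),P[h].min(0) if h.any() else '')
grab('scene','s2.png')
E
```

```text
t: 5.7
tool_pos: [0.4732, -0.0573, 0.1389]
tool_rot: [2.391, 2.032, 0.003]
contact_force: [0.7, 0.1, -0.3]
opening: 0.0252
grip_force: 39.4
[ 0.43026588  0.01271619 -0.00135411] [0.50394427 0.13385271 0.44660645] [0.47981236 0.10706411 0.00159186]
[0.4796961  0.02809728 0.00086246]
1802 [4.30265884e-01 7.90378665e-07 1.51724435e-02]
```

Run:
```python
import cv2
i=cv2.imread('pics/s2.png');cv2.imwrite('pics/s2z.png',cv2.resize(i[160:280,260:420],None,fx=5,fy=5,interpolation=cv2.INTER_CUBIC))
```

```text
(no output)
```

View pics/s2z.png

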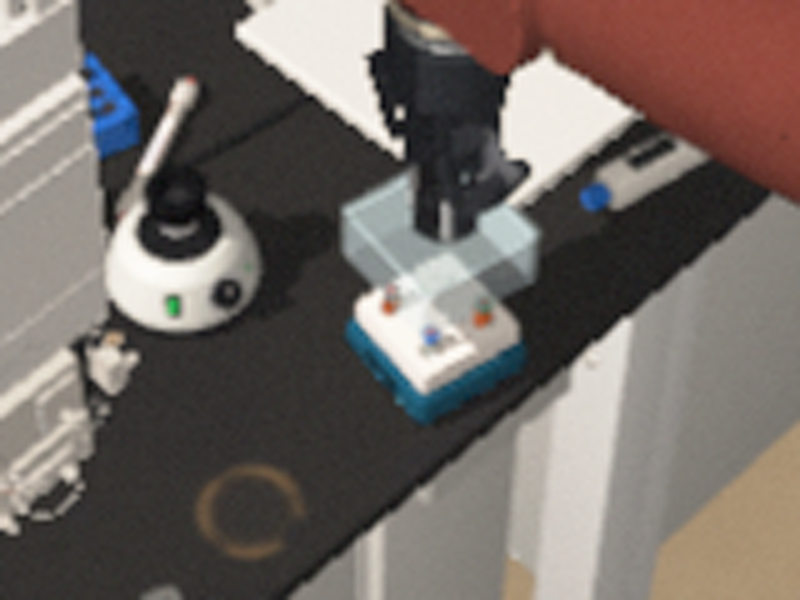

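The lid hangs level from the gripper and all three vials are still in their wells. I'll carry it to the bare strip beside the cooler.

```bash
python3 -m handwheel '[{"tx":10,"ty":-3,"tz":0,"roll":0},{"tx":22,"ty":-5,"tz":0,"roll":0},{"tx":24,"ty":-5,"tz":0,"roll":0},{"tx":24,"ty":-5,"tz":0,"roll":0},{"tx":20,"ty":-4,"tz":0,"roll":0},{"tx":12,"ty":-3,"tz":0,"roll":-0.05},{"tx":0,"ty":0,"tz":8,"roll":-0.06},{"tx":0,"ty":0,"tz":18,"roll":-0.05},{"tx":0,"ty":0,"tz":24,"roll":0},{"tx":0,"ty":0,"tz":20,"roll":0},{"tx":0,"ty":0,"tz":12,"roll":0},{"tx":0,"ty":0,"tz":5,"roll":0}]' && python3 -m handwheel '[{"tx":0,"ty":0,"tz":2,"roll":0},{"tx":0,"ty":0,"tz":1,"roll":0},{"tx":0,"ty":0,"tz":0,"roll":0}]'
```

```text
t: 6.75
tool_pos: [0.4625, 0.0583, 0.0459]
tool_rot: [-2.22, -2.216, 0.006]
contact_force: [-0.2, -0.4, -1.5]
opening: 0.0253
grip_force: 39.8
t: 7.0
tool_pos: [0.4658, 0.0578, 0.0469]
tool_rot: [2.223, 2.219, 0.001]
contact_force: [-0.1, -0.0, -0.5]
opening: 0.0251
grip_force: 39.8
```

```bash
python3 -m handwheel '[{"tx":0,"ty":0,"tz":1,"roll":0},{"tx":0,"ty":0,"tz":0,"roll":0}]';python3 -m handwheel '[{"tx":0,"ty":0,"tz":1,"roll":0},{"tx":0,"ty":0,"tz":0,"roll":0}]'
```

```text
t: 7.17
tool_pos: [0.466, 0.0576, 0.0462]
tool_rot: [2.223, 2.218, 0.002]
contact_force: [-0.3, 0.7, -1.0]
opening: 0.0251
grip_force: 39.8
t: 7.33
tool_pos: [0.4661, 0.0576, 0.045]
tool_rot: [2.223, 2.218, 0.002]
contact_force: [0.1, 0.3, -0.4]
opening: 0.0251
grip_force: 40.1
```

```bash
python3 -m handwheel '[{"tx":0,"ty":0,"tz":1,"roll":0},{"tx":0,"ty":0,"tz":0,"roll":0},{"tx":0,"ty":0,"tz":0,"roll":0}]';python3 -m handwheel '[{"tx":0,"ty":0,"tz":1,"roll":0},{"tx":0,"ty":0,"tz":0,"roll":0},{"tx":0,"ty":0,"tz":0,"roll":0}]'
```

```text
t: 7.58
tool_pos: [0.4661, 0.0576, 0.045]
tool_rot: [2.223, 2.219, 0.001]
contact_force: [-2.8, 0.9, 8.4]
opening: 0.0254
grip_force: 42.2
t: 7.83
tool_pos: [0.4661, 0.0576, 0.0449]
tool_rot: [2.223, 2.219, -0.0]
contact_force: [-7.7, -0.3, 14.7]
opening: 0.0254
grip_force: 44.4
```

```bash
python3 -m handwheel '[{"tx":0,"ty":0,"tz":-2,"roll":0},{"tx":0,"ty":0,"tz":0,"roll":0}]' && python3 -m handwheel '[{"tx":0,"ty":0,"tz":0,"roll":0},{"tx":0,"ty":0,"tz":0,"roll":0},{"tx":0,"ty":0,"tz":0,"roll":0},{"tx":0,"ty":0,"tz":-10,"roll":0},{"tx":0,"ty":0,"tz":-20,"roll":0},{"tx":0,"ty":0,"tz":-35,"roll":0},{"tx":0,"ty":0,"tz":-40,"roll":0},{"tx":0,"ty":0,"tz":-40,"roll":0},{"tx":-30,"ty":0,"tz":-20,"roll":0},{"tx":-35,"ty":0,"tz":0,"roll":0},{"tx":-35,"ty":0,"tz":0,"roll":0},{"tx":0,"ty":0,"tz":0,"roll":0}]' 55
python3 - <<'E'
from h import *
im,d,K,E=grab('wrist','w3.png');np.savez('w3.npz',im=im,d=d,K=K,E=E)
E
```

```text
t: 8.0
tool_pos: [0.466, 0.0576, 0.045]
tool_rot: [2.223, 2.218, 0.002]
contact_force: [2.7, 0.7, 5.2]
opening: 0.0249
grip_force: 42.0
t: 9.0
tool_pos: [0.4654, -0.0468, 0.211]
tool_rot: [2.227, 2.211, -0.001]
contact_force: [-0.4, 0.3, -0.2]
opening: 0.0549
grip_force: 0.0
```

View pics/w3.png

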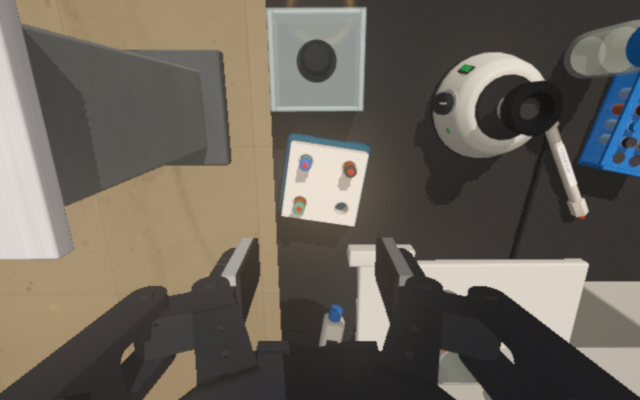

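The lid stands square on the worktop, knob at (317,60). The green-capped vial is at (299,205), and the other two are in place. I'll measure the cap and the cup.

Run:
```python
from h import *
s=np.load('w3.npz');im,d,K,E=(s[k] for k in('im','d','K','E'));P=cloud(d,K,E)
v,u=np.indices(d.shape)
hsv=cv2.cvtColor(im,cv2.COLOR_RGB2HSV)
w=(u>283)&(u<315)&(v>190)&(v<222)
m=w&(P[...,2]>.060)&(d>0); q=P[m];print('vial top pts',m.sum(),np.median(q,0).round(4),q.min(0).round(4),q.max(0).round(4))
g=w&(hsv[...,0]>40)&(hsv[...,0]<95)&(hsv[...,1]>60);c=(u[g].mean(),v[g].mean());print('green',g.sum(),c,onz(c,.066,K,E).round(4))
pl=(u>270)&(u<380)&(v>125)&(v<235)&(im.min(2)>170)
cs,_=cv2.findContours(pl.astype(np.uint8),0,2);cc=max(cs,key=cv2.contourArea)
W=np.array([onz(p,.05,K,E)[:2] for p in cv2.convexHull(cc)[:,0]],np.float32)*1000;r=cv2.minAreaRect(W);print(r)
# cup rim
cm=(u>480)&(u<570)&(v>70)&(v<145)&(P[...,2]>.090)&(P[...,2]<.1)&(d>0)
cs,_=cv2.findContours(cm.astype(np.uint8),0,2);cc=max(cs,key=cv2.contourArea)
W=np.array([onz(p,.094,K,E)[:2] for p in cc[:,0]],np.float32)*1000;print('cup',cv2.minEnclosingCircle(W),cv2.fitEllipse(W))
o=ctrl.get_obs();print(o['tool_pos'],R.from_rotvec(o['tool_rot']).as_matrix().round(3).tolist())
```

```text
vial top pts 129 [ 0.4484 -0.0724  0.0687] [ 0.4426 -0.0791  0.0603] [ 0.454  -0.0675  0.0711]
green 15 (np.float64(298.73333333333335), np.float64(204.0)) [ 0.449  -0.0696  0.066 ]
((472.78460693359375, -54.896217346191406), (76.18130493164062, 74.41053009033203), 80.88347625732422)
cup ((636.9118041992188, 16.76788330078125), 22.191204071044922) ((637.3273315429688, 16.619606018066406), (41.766563415527344, 43.16721725463867), 83.66114044189453)
[ 0.46518459 -0.04457768  0.21032247] [[0.007, 1.0, 0.001], [1.0, -0.007, -0.0], [-0.0, 0.001, -1.0]]
```

```bash
python3 -m handwheel '[{"tx":-14,"ty":-8,"tz":20,"roll":0},{"tx":-15,"ty":-8,"tz":30,"roll":0},{"tx":0,"ty":0,"tz":30,"roll":0.076},{"tx":0,"ty":0,"tz":20,"roll":0.076},{"tx":0,"ty":0,"tz":0,"roll":0},{"tx":0,"ty":0,"tz":0,"roll":0}]' 36
python3 - <<'E'
from h import *
o=ctrl.get_obs();M=R.from_rotvec(o['tool_rot']).as_matrix();print(o['tool_pos'].round(4),M.round(3).tolist(),(M.T@(np.array([.4485,-.0726,.052])-o['tool_pos'])*1000).round(1))
E
```

```text
t: 9.55
tool_pos: [0.4482, -0.0703, 0.1085]
tool_rot: [-2.381, -2.045, 0.002]
contact_force: [-0.3, 0.8, -0.2]
opening: 0.0363
grip_force: 0.0
[ 0.4482 -0.0703  0.1085] [[0.151, 0.989, -0.003], [0.989, -0.151, 0.001], [0.001, -0.003, -1.0]] [-2.3  0.8 56.5]
```

```bash
python3 -m handwheel '[{"tx":-2,"ty":0.7,"tz":14,"roll":0},{"tx":0,"ty":0,"tz":16,"roll":0},{"tx":0,"ty":0,"tz":13,"roll":0},{"tx":0,"ty":0,"tz":8,"roll":0},{"tx":0,"ty":0,"tz":5,"roll":0},{"tx":0,"ty":0,"tz":0,"roll":0},{"tx":0,"ty":0,"tz":0,"roll":0}]' && python3 -m handwheel '[{"tx":0,"ty":0,"tz":0,"roll":0},{"tx":0,"ty":0,"tz":0,"roll":0},{"tx":0,"ty":0,"tz":0,"roll":0},{"tx":0,"ty":0,"tz":0,"roll":0}]' 6 35
```

```text
t: 10.13
tool_pos: [0.4503, -0.0734, 0.0544]
tool_rot: [2.384, 2.044, 0.001]
contact_force: [-0.3, 0.3, 0.2]
opening: 0.0358
grip_force: 0.0
t: 10.47
tool_pos: [0.4495, -0.0735, 0.0543]
tool_rot: [-2.385, -2.044, 0.001]
contact_force: [-3.6, 0.3, 6.7]
opening: 0.0094
grip_force: 34.2
```

```bash
python3 -m handwheel '[{"tx":0,"ty":0,"tz":-2,"roll":0},{"tx":0,"ty":0,"tz":-4,"roll":0},{"tx":0,"ty":0,"tz":-6,"roll":0},{"tx":0,"ty":0,"tz":-8,"roll":0},{"tx":0,"ty":0,"tz":-12,"roll":0},{"tx":0,"ty":0,"tz":-18,"roll":0},{"tx":0,"ty":0,"tz":-20,"roll":0},{"tx":0,"ty":0,"tz":-15,"roll":0},{"tx":0,"ty":0,"tz":-10,"roll":0},{"tx":0,"ty":0,"tz":0,"roll":0},{"tx":0,"ty":0,"tz":0,"roll":0}]'
python3 - <<'E'
from h import *
o=ctrl.get_obs();M=R.from_rotvec(o['tool_rot']).as_matrix();p=o['tool_pos'];print(p.round(4),o['q'].round(2),(M.T@(np.array([.637,.0168,p[2]])-p)*1000).round(1))
im,d,K,E=grab('wrist');np.savez('w4.npz',im=im,d=d,K=K,E=E)
A=im[:,:,::-1]
ims,d,K,E=grab('scene')
B=cv2.resize(ims[160:260,280:400,::-1],(480,400),interpolation=cv2.INTER_CUBIC)
C=cv2.resize(A[200:400,220:420],(400,400))
cv2.imwrite('pics/c4.png',np.hstack([cv2.resize(B,(400,400)),C]))
E
```

```text
t: 11.38
tool_pos: [0.4498, -0.0735, 0.1489]
tool_rot: [2.385, 2.043, 0.001]
contact_force: [-1.4, 0.0, -0.8]
opening: 0.0094
grip_force: 34.1
[ 0.4498 -0.0735  0.1489] [-0.33 -0.31  2.08 -0.    1.37 -0.17] [118.  171.1   0.2]
```

View pics/c4.png

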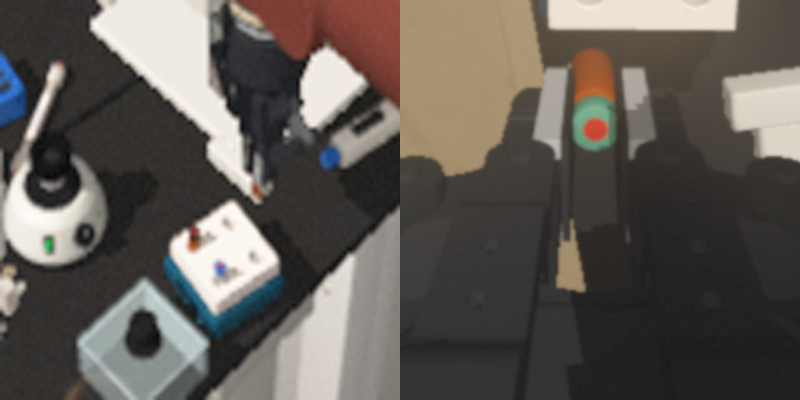

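The vial hangs upright between the pads with its cap near (317,264) in the wrist frame, and the other two vials are still in their wells. I'll check numerically how the vial sits in the tool frame.

Run:
```python
from h import *
s=np.load('w4.npz');im,d,K,E=(s[k] for k in('im','d','K','E'))
T=optics.camera_params('wrist')['tool_from_camera'];P=cloud(d,K,T)
hsv=cv2.cvtColor(im,cv2.COLOR_RGB2HSV);v,u=np.indices(d.shape);w=(u>295)&(u<340)&(v>210)&(v<290)&(d<.2)&(d>0)
h=hsv[...,0];S=hsv[...,1]
g=w&(h>45)&(h<95)&(S>60);a=w&((h<20))&(S>120)&(P[...,2]>-5e-3)
cap=w&(P[...,2]<0)&(g|((h<8)|(h>170))&(S>100)&(v>255))
for n,m in(('green',g),('amber',a),('cap',cap)):
    q=P[m];print(n,m.sum(),np.median(q,0).round(4),np.percentile(q,2,0).round(4),np.percentile(q,98,0).round(4))
for vv in(224,226,228,232,240,248,256):
    r=np.where(a[vv])[0]
    if len(r):print(vv,r.min(),r.max(),np.median(P[vv,r],0).round(4))
red=w&((h<8)|(h>172))&(S>100)&(v>250);print('red',red.sum(),u[red].mean(),v[red].mean(),np.median(P[red],0).round(4))
```

```text
green 313 [ 0.0034 -0.     -0.0143] [-0.0044 -0.004  -0.0155] [ 0.0063  0.0045 -0.0107]
amber 406 [ 0.0055 -0.      0.0052] [ 0.0029 -0.0048 -0.0049] [0.0064 0.0048 0.019 ]
cap 409 [ 0.0019  0.     -0.0144] [-0.0043 -0.004  -0.0158] [ 0.0063  0.0045 -0.0109]
224 315 315 [ 0.006  -0.0006  0.0205]
226 309 321 [ 0.0059 -0.0006  0.0176]
228 307 323 [ 0.0054 -0.0006  0.016 ]
232 306 325 [ 0.0053 -0.0003  0.0108]
240 307 326 [ 0.0057  0.0002 -0.0001]
248 307 326 [ 0.0037 -0.0024 -0.0048]
red 96 317.3854166666667 264.4375 [ 0.0005  0.0004 -0.0148]
```

```bash
python3 -m handwheel '[{"tx":8,"ty":11,"tz":0,"roll":0},{"tx":16,"ty":23,"tz":0,"roll":0},{"tx":20,"ty":29,"tz":0,"roll":0},{"tx":20,"ty":29,"tz":0,"roll":0},{"tx":20,"ty":29,"tz":0,"roll":0},{"tx":18,"ty":26,"tz":0,"roll":0},{"tx":11,"ty":17,"tz":0,"roll":0},{"tx":5,"ty":7,"tz":0,"roll":0},{"tx":0,"ty":0,"tz":0,"roll":0},{"tx":0,"ty":0,"tz":0,"roll":0},{"tx":0,"ty":0,"tz":0,"roll":0}]'
python3 - <<'E'
from h import *
o=ctrl.get_obs();M=R.from_rotvec(o['tool_rot']).as_matrix();p=o['tool_pos'];print(p.round(4),M.round(3).tolist(),(M.T@(np.array([.637,.0168,.1055])-p)*1000).round(1))
im,d,K,E=grab('wrist');P=cloud(d,K,E);v,u=np.indices(d.shape)
cm=(P[...,2]>.088)&(P[...,2]<.1)&(d>0)&(np.hypot(P[...,0]-.637,P[...,1]-.017)<.03)&(im.max(2)<90)
q=P[cm];print(cm.sum(),q.min(0).round(4),q.max(0).round(4))
cs,_=cv2.findContours(cm.astype(np.uint8),0,2);cc=max(cs,key=cv2.contourArea);h=cv2.convexHull(cc)[:,0]
W=np.array([onz(x,.094,K,E)[:2] for x in h],np.float32)*1000;print(cv2.minEnclosingCircle(W))
print(o['contact_force'].round(1))
E
```

```text
t: 12.4
tool_pos: [0.6352, 0.0164, 0.1475]
tool_rot: [-2.385, -2.043, 0.002]
contact_force: [0.5, 0.6, 0.8]
opening: 0.0093
grip_force: 34.2
[0.6352 0.0164 0.1475] [[0.154, 0.988, -0.002], [0.988, -0.154, -0.0], [-0.0, -0.002, -1.0]] [ 0.6  1.8 42. ]
1995 [0.6186 0.0009 0.088 ] [0.6595 0.038  0.0972]
((638.8766479492188, 17.686080932617188), 21.191564559936523)
[0.5 0.6 0.8]
```

```bash
python3 -m handwheel '[{"tx":1.5,"ty":2.5,"tz":6,"roll":0},{"tx":0,"ty":0,"tz":10,"roll":0},{"tx":0,"ty":0,"tz":10,"roll":0},{"tx":0,"ty":0,"tz":6,"roll":0},{"tx":0,"ty":0,"tz":3,"roll":0},{"tx":0,"ty":0,"tz":2,"roll":0},{"tx":0,"ty":0,"tz":0,"roll":0},{"tx":0,"ty":0,"tz":0,"roll":0}]' && python3 -m handwheel '[{"tx":0,"ty":0,"tz":1,"roll":0},{"tx":0,"ty":0,"tz":1,"roll":0},{"tx":0,"ty":0,"tz":0,"roll":0},{"tx":0,"ty":0,"tz":0,"roll":0},{"tx":0,"ty":0,"tz":0,"roll":0}]'
```

```text
t: 13.12
tool_pos: [0.6394, 0.018, 0.1114]
tool_rot: [2.386, 2.044, 0.0]
contact_force: [-0.4, 0.0, -0.6]
opening: 0.0095
grip_force: 34.2
t: 13.53
tool_pos: [0.6393, 0.0181, 0.1095]
tool_rot: [2.386, 2.044, 0.0]
contact_force: [-0.3, -0.3, 0.1]
opening: 0.0095
grip_force: 34.2
```

```bash
for i in 1; do python3 -m handwheel '[{"tx":0,"ty":0,"tz":1,"roll":0},{"tx":0,"ty":0,"tz":1,"roll":0},{"tx":0,"ty":0,"tz":0,"roll":0},{"tx":0,"ty":0,"tz":0,"roll":0}]'; python3 -m handwheel '[{"tx":0,"ty":0,"tz":1,"roll":0},{"tx":0,"ty":0,"tz":0,"roll":0},{"tx":0,"ty":0,"tz":0,"roll":0}]'; python3 -m handwheel '[{"tx":0,"ty":0,"tz":1,"roll":0},{"tx":0,"ty":0,"tz":0,"roll":0},{"tx":0,"ty":0,"tz":0,"roll":0}]'; done
```

```text
t: 13.87
tool_pos: [0.6391, 0.0181, 0.1071]
tool_rot: [-2.386, -2.044, 0.0]
contact_force: [-0.1, 0.0, -0.6]
opening: 0.0092
grip_force: 34.2
t: 14.12
tool_pos: [0.6394, 0.018, 0.1065]
tool_rot: [2.386, 2.044, 0.0]
contact_force: [-0.1, -0.5, 0.8]
opening: 0.0096
grip_force: 34.2
t: 14.37
tool_pos: [0.6394, 0.018, 0.1058]
tool_rot: [2.386, 2.044, 0.0]
contact_force: [-1.2, -0.1, 2.4]
opening: 0.0098
grip_force: 34.4
```

```bash
python3 -m handwheel '[{"tx":0,"ty":0,"tz":1,"roll":0},{"tx":0,"ty":0,"tz":1,"roll":0},{"tx":0,"ty":0,"tz":0,"roll":0},{"tx":0,"ty":0,"tz":0,"roll":0}]'; python3 -m handwheel '[{"tx":0,"ty":0,"tz":1,"roll":0},{"tx":0,"ty":0,"tz":0,"roll":0},{"tx":0,"ty":0,"tz":0,"roll":0},{"tx":0,"ty":0,"tz":0,"roll":0}]'
```

```text
t: 14.7
tool_pos: [0.6395, 0.0181, 0.104]
tool_rot: [2.385, 2.044, 0.001]
contact_force: [-1.5, -0.1, 5.9]
opening: 0.0095
grip_force: 34.7
t: 15.03
tool_pos: [0.6396, 0.0181, 0.1033]
tool_rot: [2.385, 2.044, 0.001]
contact_force: [-2.3, 0.5, 8.1]
opening: 0.0096
grip_force: 34.8
```

```bash
cat > c.py <<'E'
from h import *
T=optics.camera_params('wrist')['tool_from_camera'];F=[];Z=[];C=[];R_=[];S=[]
for k in range(6):
    im,d,K,E=grab('wrist');P=cloud(d,K,E);Q=cloud(d,K,T);v,u=np.indices(d.shape)
    hsv=cv2.cvtColor(im,cv2.COLOR_RGB2HSV);h=hsv[...,0]
    red=(u>305)&(u<330)&(v>255)&(v<275)&((h<8)|(h>172))&(hsv[...,1]>100)
    C.append(np.median(Q[red],0))
    rr=np.hypot(P[...,0]-.639,P[...,1]-.018);rim=(rr>.0155)&(rr<.0195)&(d>0)&(im.max(2)<90)&(P[...,2]>.08)&(P[...,2]<.1)
    R_.append(np.median(P[rim][:,2]))
    am=(u>295)&(u<340)&(v<255)&(v>200)&(h<20)&(hsv[...,1]>120)&(d<.22)&(d>0)
    o=ctrl.get_obs();F.append(o['contact_force']);Z.append(o['tool_pos'])
    im,d,K,E=grab('scene');P=cloud(d,K,E);rr=np.hypot(P[...,0]-.639,P[...,1]-.018);rim=(rr>.014)&(rr<.021)&(d>0)&(P[...,2]>.08)&(P[...,2]<.1);S.append((rim.sum(),np.median(P[rim][:,2])))
print('cap',np.mean(C,0).round(4),'rim',np.mean(R_).round(4),'scene rim',np.mean(S,0).round(4),'F',np.mean(F,0).round(2),'p',np.mean(Z,0).round(4))
E
python3 c.py
python3 - <<'E'
from h import *
for f in('w2.npz','w3.npz'):
    s=np.load(f);P=cloud(s['d'],s['K'],s['E']);rr=np.hypot(P[...,0]-.638,P[...,1]-.0175);m=(rr>.0155)&(rr<.0195)&(s['im'].max(2)<90)&(P[...,2]>.08)&(P[...,2]<.1);print(f,np.median(P[m][:,2]))
s=np.load('scene0.npz');P=cloud(s['d'],s['K'],s['E']);rr=np.hypot(P[...,0]-.639,P[...,1]-.018);m=(rr>.014)&(rr<.021)&(P[...,2]>.08)&(P[...,2]<.1);print(m.sum(),np.median(P[m][:,2]))
E
```

```text
cap [ 0.0005  0.0005 -0.0149] rim 0.092 scene rim [51.1667  0.09  ] F [-2.94  0.6   7.04] p [0.6396 0.0181 0.1033]
w2.npz 0.09508472794841644
w3.npz 0.09509007057304708
66 0.09372740345569175
```

```bash
python3 -m handwheel '[{"tx":0,"ty":-0.5,"tz":0.5,"roll":0},{"tx":0,"ty":-0.5,"tz":0.5,"roll":0},{"tx":0,"ty":0,"tz":0,"roll":0},{"tx":0,"ty":0,"tz":0,"roll":0},{"tx":0,"ty":0,"tz":0,"roll":0}]';python3 c.py
```

```text
t: 16.05
tool_pos: [0.6394, 0.0181, 0.103]
tool_rot: [2.384, 2.043, 0.003]
contact_force: [-1.7, 0.1, 7.9]
opening: 0.0093
grip_force: 34.8
cap [ 0.0006  0.0005 -0.015 ] rim 0.0916 scene rim [48.6667  0.0895] F [-1.18  0.27  7.39] p [0.6394 0.0181 0.1029]
```

```bash
python3 -m handwheel '[{"tx":0,"ty":-0.3,"tz":0.5,"roll":0},{"tx":0,"ty":0,"tz":0.3,"roll":0},{"tx":0,"ty":0,"tz":0,"roll":0},{"tx":0,"ty":0,"tz":0,"roll":0},{"tx":0,"ty":0,"tz":0,"roll":0}]';python3 c.py
```

```text
t: 17.07
tool_pos: [0.6394, 0.0181, 0.1025]
tool_rot: [2.384, 2.042, 0.004]
contact_force: [-2.0, 0.3, 8.5]
opening: 0.0099
grip_force: 34.9
cap [ 0.0006  0.0005 -0.015 ] rim 0.0912 scene rim [47.1667  0.0892] F [-1.27  0.15  8.09] p [0.6394 0.0181 0.1025]
```

```bash
python3 -c "
from station import ctrl
print(ctrl.finish_job())"
```

```text
the job is handed in; nothing more can be done
None
```

The job is handed in, though no verdict came back: the lid stands rim-down on the worktop beside the cooler, and the gripper still holds the green-capped vial in the mixer cup, pressed down about 3.8 mm (8.1 N measured).

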